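Hang the bulb planter on the tool carousel

ROBOT

A 6-joint arm with a two-finger parallel gripper is mounted at the origin on the work surface. World frame = base frame: x ahead of the robot, y to its left, z up, the work surface at z = 0. Lengths are in m, angles in rad, forces in N, time in s.
With the tool pointing down it reaches from about 0.225 to 0.875 m from the base axis. Payload 3.4 kg.
Tool frame: the origin (TCP) lies on the centre line of the jaws, within the pads' length; the fingertips stand 14 mm ahead of it and the grasp point (between the pads) lies 5 mm behind it; z points along the fingers, y is the line along which they close (so a half turn about z gives the same grasp; the last joint's range is limited). The gripper opens to 85 mm and grips with 20 to 120 N. Pads are 22 mm wide; open, the fingers measure 114 mm over their backs; the gripper's body (76 mm by 85 mm) begins 54 mm behind the grasp point. The pads swing forward as they close: fully open they stand 13 mm farther back than shut.
Start: joints at [-1.269, 0.276, 1.505, -0, 1.361, -0.121], TCP at [0.236, -0.524, 0.245] pointing down, gripper open.
Joint ranges: [-2.89, 2.89], [-0.75, 2.08], [0.22, 2.7], [-1.18, 4.32], [0.11, 2.71], [-2.7, 2.7]. Speed limits (rad/s): [2.57, 2.57, 3.14, 3.14, 3.14, 3.14].

INTERFACE

Orientations are given as a 3x3 rotation matrix whose columns are the frame's x, y, z axes.
In Python, from rig import bot gives the robot as it stands.
- The arm moves only by the tool step_arm, never from a script. Its argument "steps" is a list of rows, each an object of numbers: "tx", "ty", "tz": the shift along the tool's x, y, z in cm; "ax", "ay", "az": the turn, a rotation vector about the tool's x, y, z in rad. In form: [{"tx": .., "ty": .., "tz": .., "ax": .., "ay": .., "az": ..}, ...]. A call has 1 to 12 rows; each row shifts and turns the commanded pose from where the row before left it, along the tool's axes as they then stand; what a row does not reach is not made up. A row lasts 1/10 s, in which the tool goes at most 50 mm and 8.59 degrees, less where a joint would pass 70% of its speed; a pose out of reach is approached as far as the arm can. A call with a gripper value outside its range is refused whole. "grip" is the finger opening in cm, from 0 to 8.54, set as the call begins (left out, the last holds). The fingers move at their own pace and stop on an object; "newtons" is the grip in N (left out, the last holds). Time passes only in rows, so rows that do not move let the fingers close. It gives the time, the measured TCP pose, the force, the opening and the grip force at its end, in the units of the state.
- bot.read_state(): the state, without advancing time (a new reading comes with each control period).
- bot.capture(name): name is "side" or "top"; returns the picture (480x640x3 uint8, red, green, blue); there is no depth.
- bot.calibration(name): a dict with "mtx" (3x3 intrinsics, pixels), "k1" (the pictures are not rectified: a ray, as slopes to the right and down, at radius r is drawn at 1 + k1 r^2 times it, then the intrinsics apply), "rvec" (rotation vector, rad) and "tvec" (3), from world to camera coordinates, as OpenCV has them. Camera axes: x right, y down, z forward; pixel columns grow to the right and rows downward; lengths in m; the calibration is good to about 2 mm. A picture is of the moment at which its call begins. calibration takes no time and is no camera call.
- bot.hand_in(): hands the job in; it is judged then, once.
The state is a dict: "t": time; "joints": joint angles; "joint_vel": joint speeds; "effort": joint torques, N m; "ee_pos": TCP position; "tool_rot": TCP orientation; "force": force on the tool from outside, world axes, zero at the start; "wrist_torque": the same for the moment, N m; "width": opening from 0.0 (shut) to 1.0 (fully open); "grasp_force": force on a finger pad.
Only numpy, scipy, OpenCV 4.12 (cv2) and the standard library are available. Lean on these libraries where they do the work, as an engineer would, in place of code of your own. Each camera call takes 0.05 s, during which the arm holds its last target. There are 200 camera calls.

TASK

Turn the tool carousel until its one empty two-pronged hook points forward, over the long front foot of its base, while the bulb planter still stands on the bench. Then hang the bulb planter there by its T-handle, with the handle bar laid across both prongs and the stem between them, and let go with the carousel still facing forward. Leave the sprinkling can, vase, succulent bowl and flowerpot standing where they are.

Things in the scene. Friction and masses are not known exactly. Their poses are not given: they have to be found in the camera images.
- rotor (a joint): Turning angle of the carousel head about its vertical axis, rad, positive anticlockwise seen from above; 0 (or a whole turn) = the empty hook points exactly forward over the long foot. Turns freely either way (9 rad each side of 0); friction 0.12 N m, no spring: stays where it is left.
- carousel_axis (a point): Point on the turning axis, 234 mm above the bench (level with the upper side of the prongs), fixed to the base. x points backwards (away from the long foot), z up. All that turns lies within 150 mm of the axis. Post 28 mm thick; base a steel disc 150 mm across, 12 mm high, two short feet at the back.
- hub_top (a point): Centre of the top of the turning steel hub, 246 mm above the bench; hub 104 mm across. It has four like two-pronged hooks 90 degrees apart; three carry T-handled tools (fork, dibber, hoe) that are fixed to it, the tops of their bars 256 mm and their lower ends 75 mm or more above the bench.
- foot_tip (a point): Tip of the base's one long foot, which marks the front: 200 mm from the axis, roughly towards the robot; 30 mm wide, 10 mm high.
- front_mark (a point): Fixed point above the long foot, 115 mm in front of the axis and 234 mm above the bench: where hook_seat is when the empty hook points forward.
- hook_seat (a point): Middle of the empty hook, half-way between its prongs, level with their upper side (234 mm up), 115 mm from the axis. x points in to the axis, y across the prongs. Prongs: 8 mm bars at y = +-34 mm (60 mm free between), level from 21 mm inside to 22 mm outside this point; ends turn up to 256 mm above the bench, 149 mm from the axis.
- spinner_grip (a point): Centre line of the upright black spinner knob on the hub, 292 mm above the bench: a round pin 16 mm thick, from 248 to 310 mm above the bench, 42 mm from the axis, opposite the empty hook. It spins freely about itself, so it can be held at fixed gripper yaw and led round a circle to turn the head.
- planter_handle (a point): Centre of the wooden T-handle bar of the stainless bulb planter (loose, 0.35 kg). Bar 130 mm along y, 22 mm wide (x), 22 mm high; this point is 165 mm above the planter's foot. A 12 mm stem runs down from mid-bar to 93 mm above the foot; below is a tube 64 mm across its top, 54 mm at its foot. Both bar ends alike. Hung, it is 11 mm above hook_seat.
- can: Red plastic sprinkling can, body 104 mm across, 122 mm high, handle over it to 156 mm; spout with rose to +x (135 mm from the centre), back handle to -x (95 mm). Origin: centre of its underside, z up. It must stay where it stands.
- vase: Glass propagation vase, 72 mm across low down, narrow neck, 155 mm high, with a light cutting whose leaves (no obstacle) reach 195 mm. Origin: centre of its underside, z up. It must stay where it stands.
- bowl: White ceramic succulent bowl, 104 mm across, 52 mm high, plants to 75 mm. Origin: centre of its underside, z up. It must stay where it stands.
- pot: Terracotta flowerpot, 92 mm across, 80 mm high. Origin: centre of its underside, z up. It must stay where it stands.
Not all that is in view belongs to the job. Of the things like the part that bears planter_handle, leave any that is yellow; of the rest the smaller one is meant.

How it is judged:
On the way, in this order (a step that is already met when the one before it is completed fails the run):
1. the empty hook points forward while the planter still stands on the bench (horizontal distance between hook_seat and front_mark below 0.025 m and height (world z) of planter_handle below 0.19 m), for 0.2 s.
2. the planter's handle bar lies across both prongs of the forward hook (z of planter_handle in the frame of hook_seat between 0.005 and 0.018 m and x of planter_handle in the frame of hook_seat between -0.025 and 0.025 m and y of planter_handle in the frame of hook_seat between -0.026 and 0.026 m and angle between planter_handle's own z axis and vertical below 0.18 rad and angle between the y axis of planter_handle and the y axis of hook_seat, either way round below 0.2 rad and horizontal distance between hook_seat and front_mark below 0.025 m), for 0.2 s.
At the end, for the whole second after the job is handed in: Planter hanging upright (10 degrees), its bar across both prongs of the empty hook: centre 5 to 18 mm above hook_seat, within 25 mm along and 26 mm across the prongs, square within 0.2 rad; hook_seat within 25 mm (horizontally) of front_mark; carousel at rest (all of step 2 and velocity of joint rotor between -0.1 and 0.1 rad/s); the robot touches nothing.
It fails at once if the sprinkling can is shifted by more than 30 mm or tipped (distance of can from where it was at the start of the episode above 0.03 m or angle between can's own z axis and vertical above 0.3 rad).
It fails at once if the glass vase is shifted by more than 30 mm or tipped (distance of vase from where it was at the start of the episode above 0.03 m or angle between vase's own z axis and vertical above 0.3 rad).
It fails at once if the succulent bowl is shifted by more than 30 mm or tipped (distance of bowl from where it was at the start of the episode above 0.03 m or angle between bowl's own z axis and vertical above 0.3 rad).
It fails at once if the terracotta pot is shifted by more than 30 mm or tipped (distance of pot from where it was at the start of the episode above 0.03 m or angle between pot's own z axis and vertical above 0.3 rad).
It also fails if it takes over 58 s, if anything falls off the work surface, if the arm or the gripper's body presses on something with over 40 N, if the wrist force passes 120 N, or if a joint passes its speed limit or range.

## Working session

There is one attempt and no reset: what is moved stays moved. The work goes in short steps, Python scripts to look and compute and a tool call to move; the robot and the scene stay as the last step left them, time stands still between calls to the robot, and variables do not carry over. Pictures are saved under pics/ and viewed, at most 13 in all, crops included, and the job is handed in when it is done.

Besides the shell and the picture viewer there is one more tool, called after ">>>" in YAML: its name, and indented under it one key for each argument. step_arm: Moves the arm, as the interface text tells. Its arguments: {"type":"object","properties":{"steps":{"type":"array","items":{"type":"object","properties":{"tx":{"type":"number"},"ty":{"type":"number"},"tz":{"type":"number"},"ax":{"type":"number"},"ay":{"type":"number"},"az":{"type":"number"}}}},"grip":{"type":"number"},"newtons":{"type":"number"}},"required":["steps"]}

```bash
mkdir -p pics; cat > h.py <<'E'
import numpy as np, cv2
from rig import bot
def snap(n,f):
    im=bot.capture(n); cv2.imwrite(f'pics/{f}.png',im[:,:,::-1]); return im
def cal(n):
    c=bot.calibration(n); R=cv2.Rodrigues(np.array(c['rvec'],float))[0]; return np.array(c['mtx']),c['k1'],R,np.array(c['tvec'],float).ravel()
def ray(n,u,v):
    K,k1,R,t=cal(n); d=np.linalg.inv(K)@[u,v,1]; rd=np.hypot(d[0],d[1]); r=rd
    for _ in range(30): r=rd/(1+k1*r*r)
    s=r/rd if rd>0 else 1
    return -R.T@t, R.T@np.array([d[0]*s,d[1]*s,1])
def atz(n,u,v,z):
    o,d=ray(n,u,v); return o+d*(z-o[2])/d[2]
def proj(n,p):
    K,k1,R,t=cal(n); q=R@np.array(p)+t; a=q[:2]/q[2]; a=a*(1+k1*(a@a)); return (K@[a[0],a[1],1])[:2]
def tri(u1,v1,u2,v2):
    A=0;b=0;rs=[ray('top',u1,v1),ray('side',u2,v2)]
    for o,d in rs:
        d=d/np.linalg.norm(d); P=np.eye(3)-np.outer(d,d); A=A+P; b=b+P@o
    return np.linalg.solve(A,b)
E
python3 - <<'E'
from h import *
for n in('top','side'):
    snap(n,n+'0'); print(n,ray(n,320,240))
E
```

```text
top (array([ 0.36122334, -0.05822931,  1.4045422 ]), array([ 0.17681943, -0.02764376, -0.98393185]))
side (array([0.28681571, 1.23332117, 1.36179737]), array([ 0.15383718, -0.7401866 , -0.65485709]))
```

View pics/top0.png

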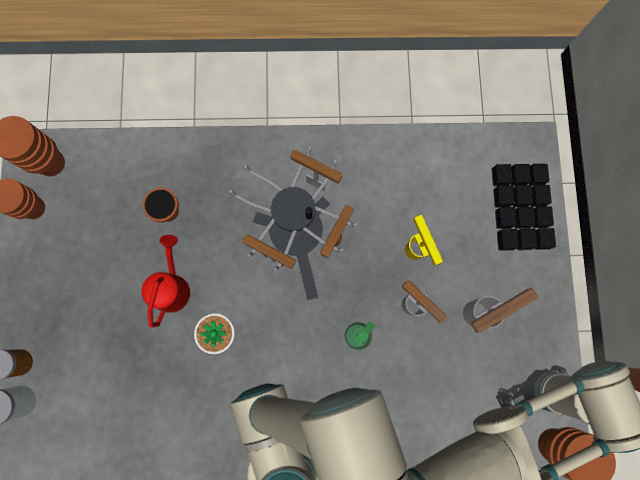

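View pics/side0.png

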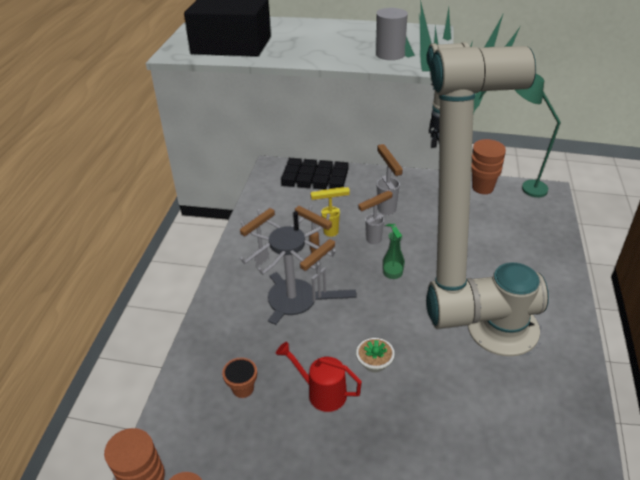

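The top view shows the hub at (293,208), the knob at about (310,213), the empty hook at upper left (tips (247,166) and (231,193)), and the long foot tip at (312,298). The planter I want is the smaller grey one, with its bar from (403,283) to (445,320). I'll enlarge both views.

```bash
python3 - <<'E'
from h import *
a=cv2.imread('pics/top0.png')[140:360,220:460]; b=cv2.imread('pics/side0.png')[170:310,225:425]
cv2.imwrite('pics/c1.png',cv2.resize(a,None,fx=2.7,fy=2.7,interpolation=cv2.INTER_CUBIC))
cv2.imwrite('pics/c2.png',cv2.resize(b,None,fx=4,fy=4,interpolation=cv2.INTER_CUBIC))
p=lambda *a:print(np.round(a[-1],4),a[0])
hub=atz('top',293,208,.246);p('hub',hub);p('hubside',atz('side',287,240,.246))
p('base',atz('top',296,231,.012))
p('foot',atz('top',312,298,.01)); p('footside',atz('side',356,294,.01))
p('knob',atz('top',309,212,.31)); p('t1',atz('top',247,166,.256));p('t2',atz('top',231,193,.256))
for u,v in((403,283),(445,320)):p('bar',atz('top',u,v,.17))
for u,v in((359,207),(391,196)):p('barside',atz('side',u,v,.165))
p('vase',atz('side',393,272,0)); p('bowl',atz('top',214,334,.05))
p('yel',atz('top',428,240,.165)); p('big',atz('top',505,311,.2)); p('can',atz('top',165,292,.12)); p('pot',atz('top',161,205,.08))
E
```

```text
[ 0.6462 -0.0299  0.246 ] hub
[ 0.6406 -0.0143  0.246 ] hubside
[ 0.6382 -0.0315  0.012 ] base
[ 0.4522 -0.0717  0.01  ] foot
[ 0.4492 -0.0613  0.01  ] footside
[ 0.6208 -0.0664  0.31  ] knob
[0.7463 0.0753 0.256 ] t1
[0.682  0.1122 0.256 ] t2
[ 0.4729 -0.2919  0.17  ] bar
[ 0.3814 -0.3888  0.17  ] bar
[ 0.4734 -0.2962  0.165 ] barside
[ 0.3776 -0.3697  0.165 ] barside
[ 0.346  -0.1859  0.    ] vase
[0.3622 0.1853 0.05  ] bowl
[ 0.5785 -0.3605  0.165 ] yel
[ 0.3984 -0.5249  0.2   ] big
[0.4684 0.2952 0.12  ] can
[0.7019 0.3225 0.08  ] pot
```

View pics/c1.png

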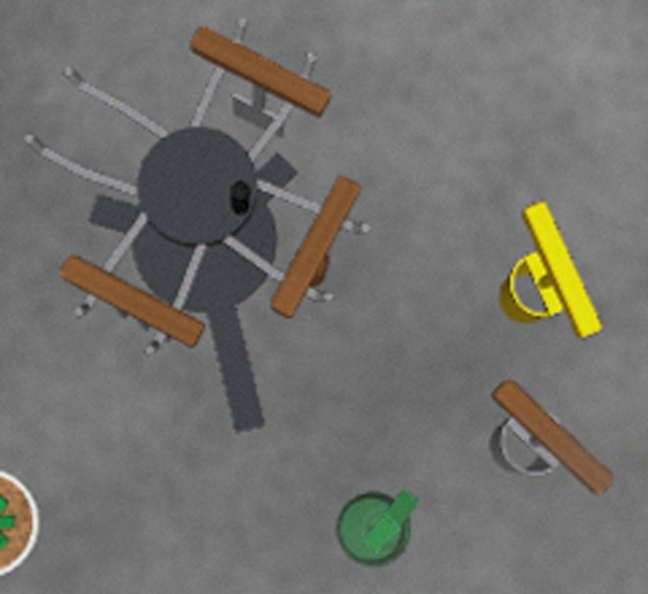

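View pics/c2.png

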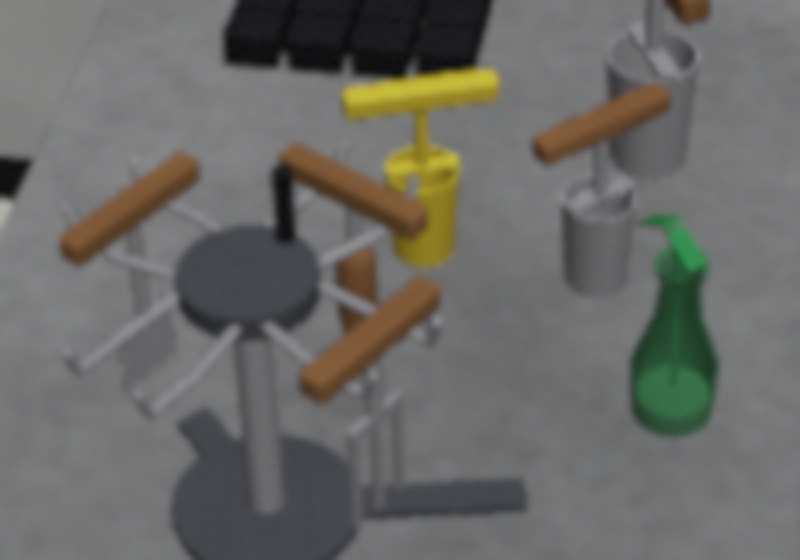

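```bash
python3 - <<'E'
from h import *
T=lambda u,v:(220+u/2.7,140+v/2.7)
S=lambda u,v:(225+u/4,170+v/4)
for n,a,b in(('hub',(197.5,185),(247.5,276)),('knob',(240,187),(284,168)),('foot',(249,430),(524,495)),('b1',(502,387),(541,143)),('b2',(606,486),(662,92)),('tipA',(70,73),(149,410)),('tipB',(30,138),(73,362))):
    q=tri(*T(*a),*S(*b)); print(n,np.round(q,4),proj('top',q)-T(*a),proj('side',q)-S(*b))
for z in(.165,.176):
  print([np.round(x,4) for x in(atz('top',*T(502,387),z),atz('top',*T(606,486),z))])
print(atz('top',*T(197.5,185),.246),atz('top',*T(204.5,240),.012))
print(proj('side',(.642,-.031,.246)),proj('side',(.642,-.031,.0)),proj('side',(.642,-.031,.012)))
print(bot.read_state())
E
```

```text
hub [ 0.6463 -0.0301  0.2358] [0.04023509 0.47639461] [-0.3830384  -0.09179373]
knob [ 0.625  -0.0665  0.3077] [0.09098779 1.13856691] [-0.8710766  -0.20936562]
foot [ 4.50e-01 -7.23e-02 -4.00e-04] [-0.01850316 -0.22567754] [0.19767931 0.02124696]
b1 [ 0.4709 -0.2994  0.1681] [0.04319793 0.45336425] [-0.34302098 -0.03984277]
b2 [ 0.3812 -0.3895  0.1623] [0.01638321 0.13681027] [-0.09978158 -0.00553785]
tipA [0.7235 0.0812 0.213 ] [ 0.72041486 13.84377632] [-11.35989507  -3.81238324]
tipB [0.7067 0.1134 0.2681] [-1.37542053 -9.93719583] [8.39319393 2.05643673]
[array([ 0.4723, -0.3   ,  0.165 ]), array([ 0.3815, -0.3888,  0.165 ])]
[array([ 0.4713, -0.2978,  0.176 ]), array([ 0.3814, -0.3858,  0.176 ])]
[ 0.6449741  -0.03025371  0.246     ] [ 0.64415573 -0.03084914  0.012     ]
[287.81874863 236.11863348] [292.92166554 296.45046995] [292.69111784 293.75724569]
{'t': 0.1, 'joints': array([-1.26901186e+00,  2.76516880e-01,  1.50603779e+00, -1.17167236e-05,
        1.36065590e+00, -1.21019963e-01]), 'joint_vel': array([ 0.0001816 , -0.00334183, -0.0044156 , -0.00028064,  0.00170524,
       -0.00322478]), 'effort': array([ 1.27292624e-03, -4.17699051e+01, -2.46405065e+01, -2.17015263e-04,
        5.84628011e-03, -5.37417257e-07]), 'ee_pos': array([ 0.23578006, -0.52394272,  0.2445222 ]), 'tool_rot': array([[ 9.11940853e-01,  4.10321385e-01, -4.91825343e-04],
       [ 4.10321638e-01, -9.11939569e-01,  1.54139246e-03],
       [ 1.83951300e-04, -1.60746534e-03, -9.99998691e-01]]), 'force': array([ 0.44290519, -0.26337402, -0.90893333]), 'wrist_torque': array([ 0.00634303,  0.03105541, -0.01288465]), 'grasp_force': 0.0, 'width': 0.9985640118649637}
```

The geometry agrees across both views:

| Quantity | Value |
|---|---|
| Axis | about (0.6445, -0.030) |
| Foot direction | 192° |
| Empty hook direction | 60° |
| Knob direction | -120°, at about (0.6235, -0.0667) |

I'll turn the head +132°. First the arm rises and goes to the knob.

>>> step_arm:
  steps:
    - {"tz": -4}
    - {"tz": -4}
    - {"tz": -4}
    - {"tx": 4.2,"ty": -2}
    - {"tx": 4.2,"ty": -2}
    - {"tx": 4.2,"ty": -2}
    - {"tx": 4.2,"ty": -2}
    - {"tx": 4.2,"ty": -2}
    - {"tx": 4.2,"ty": -2}
    - {"tx": 4.2,"ty": -2}
    - {"tx": 4.2,"ty": -2}
    - {"tx": 4.2,"ty": -2}
  grip: 8.54

```text
invalid input at $.steps[0]: expected keys tx, ty, tz, ax, ay, az
```

```bash
cat >> h.py <<'E'
def go(p):
    s=bot.read_state(); R=np.array(s['tool_rot']); print('t',s['t'],'pos',np.round(s['ee_pos'],4),'shift cm',np.round(R.T@(np.array(p)-s['ee_pos'])*100,2),'yawx',np.round(np.degrees(np.arctan2(R[1,0],R[0,0])),2),'w',s['width'],'gf',s['grasp_force'],'F',np.round(s['force'],1))
E
python3 -c "
from h import *
go((.6235,-.0667,.287))"
```

```text
t 0.1 pos [ 0.2358 -0.5239  0.2445] shift cm [ 54.12 -25.8   -4.2 ] yawx 24.23 w 0.9985640118649637 gf 0.0 F [ 0.4 -0.3 -0.9]
```

>>> step_arm:
  steps:
    - {"tx": 0,"ty": 0,"tz": -4,"ax": 0,"ay": 0,"az": 0}
    - {"tx": 0,"ty": 0,"tz": -4,"ax": 0,"ay": 0,"az": 0}
    - {"tx": 0,"ty": 0,"tz": -4,"ax": 0,"ay": 0,"az": 0}
    - {"tx": 4.2,"ty": -2,"tz": 0,"ax": 0,"ay": 0,"az": 0}
    - {"tx": 4.2,"ty": -2,"tz": 0,"ax": 0,"ay": 0,"az": 0}
    - {"tx": 4.2,"ty": -2,"tz": 0,"ax": 0,"ay": 0,"az": 0}
    - {"tx": 4.2,"ty": -2,"tz": 0,"ax": 0,"ay": 0,"az": 0}
    - {"tx": 4.2,"ty": -2,"tz": 0,"ax": 0,"ay": 0,"az": 0}
    - {"tx": 4.2,"ty": -2,"tz": 0,"ax": 0,"ay": 0,"az": 0}
    - {"tx": 4.2,"ty": -2,"tz": 0,"ax": 0,"ay": 0,"az": 0}
    - {"tx": 4.2,"ty": -2,"tz": 0,"ax": 0,"ay": 0,"az": 0}
    - {"tx": 4.2,"ty": -2,"tz": 0,"ax": 0,"ay": 0,"az": 0}
  grip: 8.54

```text
t: 1.3
ee_pos: [0.5075, -0.2034, 0.365]
tool_rot: [[0.912, 0.41, -0.001], [0.41, -0.912, 0.0], [-0.0, -0.0, -1.0]]
force: [0.3, -0.9, 0.2]
width: 0.998
grasp_force: 0.0
```

```bash
python3 -c "
from h import *
go((.6235,-.0667,.287))"
```

```text
t 1.3 pos [ 0.5075 -0.2034  0.365 ] shift cm [16.19 -7.71  7.79] yawx 24.22 w 0.9983449441966687 gf 0.0 F [ 0.3 -0.9  0.2]
```

>>> step_arm:
  steps:
    - {"tx": 4.0,"ty": -1.9,"tz": 0,"ax": 0,"ay": 0,"az": 0}
    - {"tx": 4.0,"ty": -1.9,"tz": 0,"ax": 0,"ay": 0,"az": 0}
    - {"tx": 4.0,"ty": -1.9,"tz": 0,"ax": 0,"ay": 0,"az": 0}
    - {"tx": 3.8,"ty": -1.8,"tz": 0,"ax": 0,"ay": 0,"az": 0}
    - {"tx": 0,"ty": 0,"tz": 0,"ax": 0,"ay": 0,"az": 0}
    - {"tx": 0,"ty": 0,"tz": 0,"ax": 0,"ay": 0,"az": 0}

```text
t: 1.9
ee_pos: [0.6202, -0.0712, 0.3642]
tool_rot: [[0.911, 0.412, -0.002], [0.412, -0.911, -0.0], [-0.002, -0.001, -1.0]]
force: [-0.3, -0.6, -0.9]
width: 1.004
grasp_force: 0.0
```

```bash
python3 -c "
from h import *
go((.6235,-.0667,.287))
a=snap('top','t1')[120:280,220:400]; b=snap('side','s1')[130:290,225:405]
cv2.imwrite('pics/c3.png',cv2.resize(np.hstack([a,b])[:,:,::-1],None,fx=2.2,fy=2.2))"
```

```text
t 1.9 pos [ 0.6202 -0.0712  0.3642] shift cm [ 0.5  -0.27  7.72] yawx 24.33 w 1.0036254030965124 gf 0.0 F [-0.3 -0.6 -0.9]
```

View pics/c3.png

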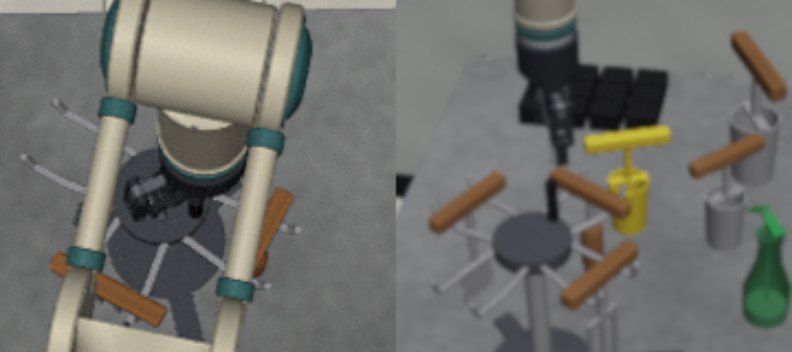

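The gripper is above the knob. In the side half of the crop the finger is at (560,150) and the knob top at (552,180). I'll lower and close.

>>> step_arm:
  steps:
    - {"tx": 0.5,"ty": -0.3,"tz": 2,"ax": 0,"ay": 0,"az": 0}
    - {"tx": 0,"ty": 0,"tz": 3,"ax": 0,"ay": 0,"az": 0}
    - {"tx": 0,"ty": 0,"tz": 2.7,"ax": 0,"ay": 0,"az": 0}
    - {"tx": 0,"ty": 0,"tz": 0,"ax": 0,"ay": 0,"az": 0}

```text
t: 2.4
ee_pos: [0.6204, -0.0681, 0.2846]
tool_rot: [[0.913, 0.408, -0.008], [0.408, -0.913, 0.001], [-0.007, -0.005, -1.0]]
force: [0.7, -0.7, 0.0]
width: 1.004
grasp_force: 0.0
```

>>> step_arm:
  steps:
    - {"tx": 0,"ty": 0,"tz": 0,"ax": 0,"ay": 0,"az": 0}
    - {"tx": 0,"ty": 0,"tz": 0,"ax": 0,"ay": 0,"az": 0}
    - {"tx": 0,"ty": 0,"tz": 0,"ax": 0,"ay": 0,"az": 0}
    - {"tx": 0,"ty": 0,"tz": 0,"ax": 0,"ay": 0,"az": 0}
    - {"tx": 0,"ty": 0,"tz": 0,"ax": 0,"ay": 0,"az": 0}
    - {"tx": 0,"ty": 0,"tz": 0,"ax": 0,"ay": 0,"az": 0}
    - {"tx": 0,"ty": 0,"tz": 0,"ax": 0,"ay": 0,"az": 0}
    - {"tx": 0,"ty": 0,"tz": 0,"ax": 0,"ay": 0,"az": 0}
  grip: 0.8
  newtons: 30

```text
t: 3.2
ee_pos: [0.6236, -0.0661, 0.2895]
tool_rot: [[0.912, 0.411, 0.002], [0.411, -0.912, 0.001], [0.002, -0.001, -1.0]]
force: [-0.1, 3.2, 6.0]
width: 0.177
grasp_force: 30.3
```

```bash
python3 -c "
from h import *
go((.6235,-.0667,.287))
s=bot.read_state();R=np.array(s['tool_rot']);p=np.array(s['ee_pos'])
A=np.array([.6445,-.0303]); v=p[:2]-A; print(np.hypot(*v),np.degrees(np.arctan2(v[1],v[0])))
th=np.radians(np.linspace(-120,12.2,13)); q=np.c_[A[0]+.042*np.cos(th),A[1]+.042*np.sin(th),0*th]
print(np.round(np.diff(q,axis=0)@R*100,2))"
```

```text
t 3.2 pos [ 0.6236 -0.0661  0.2895] shift cm [-0.04  0.05  0.25] yawx 24.26 w 0.17715489455087297 gf 30.28691002575215 F [-0.1  3.2  6. ]
0.04145342158452592 -120.24664620426003
[[ 0.53  0.61  0.  ]
 [ 0.64  0.49  0.  ]
 [ 0.72  0.36  0.  ]
 [ 0.78  0.22  0.  ]
 [ 0.8   0.07  0.  ]
 [ 0.8  -0.09  0.  ]
 [ 0.77 -0.24  0.  ]
 [ 0.71 -0.38  0.  ]
 [ 0.62 -0.51  0.  ]
 [ 0.51 -0.62  0.  ]
 [ 0.39 -0.71  0.  ]
 [ 0.24 -0.77  0.  ]]
```

>>> step_arm:
  steps:
    - {"tx": 0.53,"ty": 0.61,"tz": 0,"ax": 0,"ay": 0,"az": 0}
    - {"tx": 0.64,"ty": 0.49,"tz": 0,"ax": 0,"ay": 0,"az": 0}
    - {"tx": 0.72,"ty": 0.36,"tz": 0,"ax": 0,"ay": 0,"az": 0}
    - {"tx": 0.78,"ty": 0.22,"tz": 0,"ax": 0,"ay": 0,"az": 0}
    - {"tx": 0.8,"ty": 0.07,"tz": 0,"ax": 0,"ay": 0,"az": 0}
    - {"tx": 0.8,"ty": -0.09,"tz": 0,"ax": 0,"ay": 0,"az": 0}
    - {"tx": 0.77,"ty": -0.24,"tz": 0,"ax": 0,"ay": 0,"az": 0}
    - {"tx": 0.71,"ty": -0.38,"tz": 0,"ax": 0,"ay": 0,"az": 0}
    - {"tx": 0.62,"ty": -0.51,"tz": 0,"ax": 0,"ay": 0,"az": 0}
    - {"tx": 0.51,"ty": -0.62,"tz": 0,"ax": 0,"ay": 0,"az": 0}

```text
t: 4.2
ee_pos: [0.6845, -0.0397, 0.2895]
tool_rot: [[0.912, 0.41, -0.002], [0.41, -0.912, -0.004], [-0.004, 0.003, -1.0]]
force: [-5.9, -3.2, 6.7]
width: 0.178
grasp_force: 30.5
```

>>> step_arm:
  steps:
    - {"tx": 0.39,"ty": -0.71,"tz": 0,"ax": 0,"ay": 0,"az": 0}
    - {"tx": 0.24,"ty": -0.77,"tz": 0,"ax": 0,"ay": 0,"az": 0}
    - {"tx": 0,"ty": 0,"tz": 0,"ax": 0,"ay": 0,"az": 0}
    - {"tx": 0,"ty": 0,"tz": 0,"ax": 0,"ay": 0,"az": 0}
    - {"tx": 0,"ty": 0,"tz": 0,"ax": 0,"ay": 0,"az": 0}
    - {"tx": 0,"ty": 0,"tz": 0,"ax": 0,"ay": 0,"az": 0}

```text
t: 4.8
ee_pos: [0.6851, -0.0213, 0.2895]
tool_rot: [[0.912, 0.411, 0.0], [0.411, -0.912, 0.001], [0.001, -0.001, -1.0]]
force: [-2.6, 2.5, 6.5]
width: 0.174
grasp_force: 30.6
```

```bash
python3 -c "
from h import *
go((.6855,-.0214,.287))
a=snap('top','t2')[140:340,210:400]; b=snap('side','s2')[180:320,225:375]
cv2.imwrite('pics/c4.png',np.hstack([cv2.resize(a,(456,480)),cv2.resize(b[:,:110],(344,438)) if 0 else cv2.resize(b,(344,480))])[:,:,::-1])"
```

```text
t 4.8 pos [ 0.6851 -0.0213  0.2895] shift cm [0.04 0.03 0.25] yawx 24.26 w 0.17370667676426801 gf 30.57838362234179 F [-2.6  2.5  6.5]
```

View pics/c4.png

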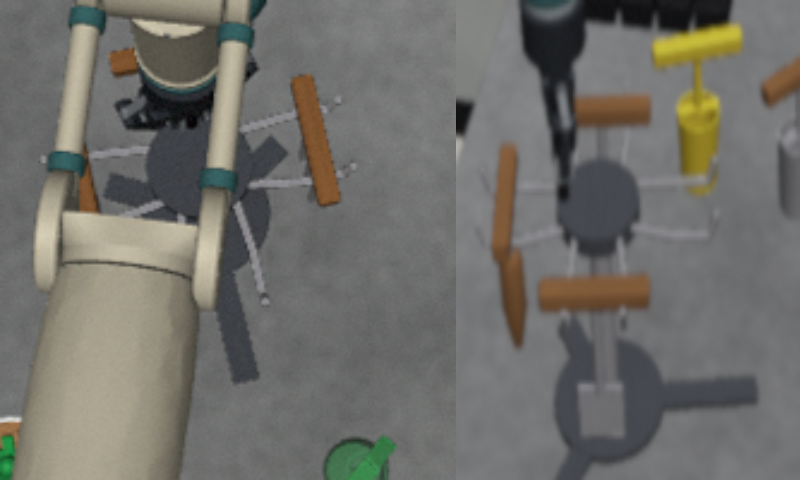

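The empty hook now points over the foot. In the side half the prong tips are at about (713,160) and (713,235), with the foot at y≈392. I'll release, rise and go to the planter.

>>> step_arm:
  steps:
    - {"tx": 0,"ty": 0,"tz": 0,"ax": 0,"ay": 0,"az": 0}
    - {"tx": 0,"ty": 0,"tz": 0,"ax": 0,"ay": 0,"az": 0}
    - {"tx": 0,"ty": 0,"tz": 0,"ax": 0,"ay": 0,"az": 0}
    - {"tx": 0,"ty": 0,"tz": 0,"ax": 0,"ay": 0,"az": 0}
    - {"tx": 0,"ty": 0,"tz": 0,"ax": 0,"ay": 0,"az": 0}
    - {"tx": 0,"ty": 0,"tz": 0,"ax": 0,"ay": 0,"az": 0}
    - {"tx": 0,"ty": 0,"tz": -2,"ax": 0,"ay": 0,"az": 0}
    - {"tx": 0,"ty": 0,"tz": -4,"ax": 0,"ay": 0,"az": 0}
    - {"tx": 0,"ty": 0,"tz": -3,"ax": 0,"ay": 0,"az": 0}
    - {"tx": 0,"ty": 0,"tz": 0,"ax": 0,"ay": 0,"az": 0}
  grip: 8.54

```text
t: 5.9
ee_pos: [0.687, -0.0222, 0.384]
tool_rot: [[0.912, 0.41, 0.01], [0.41, -0.912, -0.002], [0.009, 0.006, -1.0]]
force: [0.3, -0.3, -0.3]
width: 0.999
grasp_force: 0.0
```

```bash
python3 -c "
from h import *
go((.4265,-.343,.34))"
```

```text
t 5.9 pos [ 0.687  -0.0222  0.384 ] shift cm [-36.96  18.54   4.18] yawx 24.23 w 0.9988945120997017 gf 0.0 F [ 0.3 -0.3 -0.3]
```

>>> step_arm:
  steps:
    - {"tx": -4.1,"ty": 2.05,"tz": 0,"ax": 0,"ay": 0,"az": 0}
    - {"tx": -4.1,"ty": 2.05,"tz": 0,"ax": 0,"ay": 0,"az": 0}
    - {"tx": -4.1,"ty": 2.05,"tz": 0,"ax": 0,"ay": 0,"az": 0}
    - {"tx": -4.1,"ty": 2.05,"tz": 0,"ax": 0,"ay": 0,"az": 0}
    - {"tx": -4.1,"ty": 2.05,"tz": 0,"ax": 0,"ay": 0,"az": 0}
    - {"tx": -4.1,"ty": 2.05,"tz": 0,"ax": 0,"ay": 0,"az": 0}
    - {"tx": -4.1,"ty": 2.05,"tz": 0,"ax": 0,"ay": 0,"az": 0}
    - {"tx": -4.1,"ty": 2.05,"tz": 0,"ax": 0,"ay": 0,"az": 0}
    - {"tx": -4.1,"ty": 2.05,"tz": 0,"ax": 0,"ay": 0,"az": -0.12}
    - {"tx": 0,"ty": 0,"tz": 0,"ax": 0,"ay": 0,"az": -0.12}
    - {"tx": 0,"ty": 0,"tz": 0,"ax": 0,"ay": 0,"az": -0.11}
    - {"tx": 0,"ty": 0,"tz": 0,"ax": 0,"ay": 0,"az": 0}

```text
t: 7.1
ee_pos: [0.424, -0.3419, 0.3775]
tool_rot: [[0.717, 0.697, -0.001], [0.697, -0.717, 0.001], [-0.0, -0.001, -1.0]]
force: [0.2, 0.0, 0.2]
width: 0.998
grasp_force: 0.0
```

```bash
python3 -c "
from h import *
go((.4265,-.343,.160))
a=snap('top','t3')[140:380,210:470]; b=snap('side','s3')[170:310,270:430]
cv2.imwrite('pics/c5.png',np.hstack([cv2.resize(a,(390,360)),cv2.resize(b,(410,360))])[:,:,::-1])"
```

```text
t 7.1 pos [ 0.424  -0.3419  0.3775] shift cm [ 0.1   0.27 21.75] yawx 44.19 w 0.9976114607318681 gf 0.0 F [0.2 0.  0.2]
```

View pics/c5.png

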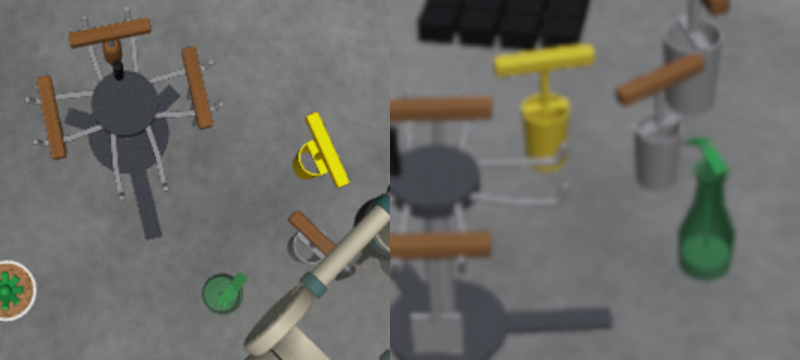

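The hook is forward, with prong tips at (121,194) and (165,188) in the crop. The planter stands untouched and the gripper is over it. I'll lower onto the bar.

>>> step_arm:
  steps:
    - {"tx": 0.1,"ty": 0.3,"tz": 4,"ax": 0,"ay": 0,"az": 0}
    - {"tx": 0,"ty": 0,"tz": 4,"ax": 0,"ay": 0,"az": 0}
    - {"tx": 0,"ty": 0,"tz": 4,"ax": 0,"ay": 0,"az": 0}
    - {"tx": 0,"ty": 0,"tz": 3.5,"ax": 0,"ay": 0,"az": 0}
    - {"tx": 0,"ty": 0,"tz": 3,"ax": 0,"ay": 0,"az": 0}
    - {"tx": 0,"ty": 0,"tz": 2,"ax": 0,"ay": 0,"az": 0}
    - {"tx": 0,"ty": 0,"tz": 1.2,"ax": 0,"ay": 0,"az": 0}
    - {"tx": 0,"ty": 0,"tz": 0,"ax": 0,"ay": 0,"az": 0}
    - {"tx": 0,"ty": 0,"tz": 0,"ax": 0,"ay": 0,"az": 0}

```text
t: 8.1
ee_pos: [0.4281, -0.3434, 0.162]
tool_rot: [[0.716, 0.698, 0.001], [0.698, -0.716, -0.001], [-0.0, 0.001, -1.0]]
force: [-0.6, -0.2, 0.3]
width: 0.999
grasp_force: 0.0
```

>>> step_arm:
  steps:
    - {"tx": 0,"ty": 0,"tz": 0,"ax": 0,"ay": 0,"az": 0}
    - {"tx": 0,"ty": 0,"tz": 0,"ax": 0,"ay": 0,"az": 0}
    - {"tx": 0,"ty": 0,"tz": 0,"ax": 0,"ay": 0,"az": 0}
    - {"tx": 0,"ty": 0,"tz": 0,"ax": 0,"ay": 0,"az": 0}
    - {"tx": 0,"ty": 0,"tz": 0,"ax": 0,"ay": 0,"az": 0}
    - {"tx": 0,"ty": 0,"tz": 0,"ax": 0,"ay": 0,"az": 0}
    - {"tx": 0,"ty": 0,"tz": 0,"ax": 0,"ay": 0,"az": 0}
    - {"tx": 0,"ty": 0,"tz": 0,"ax": 0,"ay": 0,"az": 0}
  grip: 1.2
  newtons: 60

```text
t: 8.9
ee_pos: [0.4273, -0.3428, 0.1618]
tool_rot: [[0.716, 0.698, -0.0], [0.698, -0.716, 0.0], [-0.0, -0.0, -1.0]]
force: [-2.3, 2.5, 5.7]
width: 0.245
grasp_force: 59.9
```

```bash
python3 -c "
from h import *
go((.4265,-.343,.160))
a=atz('top',290.7,269.3,.256);b=atz('top',320,265.3,.256);m=(a+b)/2;A=np.array([.6445,-.0303,.256]);d=m-A;e=a-b
print(a,b,m,np.degrees(np.arctan2(d[1],d[0])),np.hypot(*d[:2]),np.degrees(np.arctan2(e[1],e[0])))
print(atz('side',270+565/2.5625,170+150/2.571,.256),atz('side',270+567/2.5625,170+182/2.571,.256))"
```

```text
t 8.9 pos [ 0.4273 -0.3428  0.1618] shift cm [-0.07 -0.04  0.18] yawx 44.28 w 0.245216022383251 gf 59.86435890197754 F [-2.3  2.5  5.7]
[ 0.50182235 -0.02270163  0.256     ] [ 0.50947279 -0.08905289  0.256     ] [ 0.50564757 -0.05587726  0.256     ] -169.56285308606886 0.14118850359431154 96.5772803639682
[ 0.07544056 -0.13818723  0.256     ] [ 0.07486348 -0.08367823  0.256     ]
```

>>> step_arm:
  steps:
    - {"tx": 0,"ty": 0,"tz": -2,"ax": 0,"ay": 0,"az": 0}
    - {"tx": 0,"ty": 0,"tz": -4,"ax": 0,"ay": 0,"az": 0}
    - {"tx": 0,"ty": 0,"tz": -4,"ax": 0,"ay": 0,"az": 0}
    - {"tx": 0,"ty": 0,"tz": -4,"ax": 0,"ay": 0,"az": 0}
    - {"tx": 0,"ty": 0,"tz": -4,"ax": 0,"ay": 0,"az": 0}
    - {"tx": 0,"ty": 0,"tz": -4,"ax": 0,"ay": 0,"az": 0}
    - {"tx": 2,"ty": -1.8,"tz": 0,"ax": 0,"ay": 0,"az": 0}
    - {"tx": 2.6,"ty": -2.4,"tz": 0,"ax": 0,"ay": 0,"az": 0}
    - {"tx": 2.6,"ty": -2.4,"tz": 0,"ax": 0,"ay": 0,"az": 0}
    - {"tx": 2.6,"ty": -2.4,"tz": 0,"ax": 0,"ay": 0,"az": 0}
    - {"tx": 2.6,"ty": -2.4,"tz": 0,"ax": 0,"ay": 0,"az": 0}
    - {"tx": 2.6,"ty": -2.4,"tz": 0,"ax": 0,"ay": 0,"az": 0}

```text
t: 10.1
ee_pos: [0.4383, -0.1382, 0.3801]
tool_rot: [[0.716, 0.698, -0.001], [0.698, -0.716, 0.001], [-0.0, -0.001, -1.0]]
force: [1.1, -1.0, -3.9]
width: 0.248
grasp_force: 59.9
```

>>> step_arm:
  steps:
    - {"tx": 2.6,"ty": -2.4,"tz": 0,"ax": 0,"ay": 0,"az": 0}
    - {"tx": 2.6,"ty": -2.2,"tz": 0,"ax": 0,"ay": 0,"az": 0}
    - {"tx": 0,"ty": 0,"tz": 0,"ax": 0,"ay": 0,"az": -0.12}
    - {"tx": 0,"ty": 0,"tz": 0,"ax": 0,"ay": 0,"az": -0.12}
    - {"tx": 0,"ty": 0,"tz": 0,"ax": 0,"ay": 0,"az": -0.12}
    - {"tx": 0,"ty": 0,"tz": 0,"ax": 0,"ay": 0,"az": -0.12}
    - {"tx": 0,"ty": 0,"tz": 0,"ax": 0,"ay": 0,"az": -0.12}
    - {"tx": 0,"ty": 0,"tz": 0,"ax": 0,"ay": 0,"az": -0.12}
    - {"tx": 0,"ty": 0,"tz": 0,"ax": 0,"ay": 0,"az": -0.12}
    - {"tx": 0,"ty": 0,"tz": 0,"ax": 0,"ay": 0,"az": -0.13}
    - {"tx": 0,"ty": 0,"tz": 0,"ax": 0,"ay": 0,"az": 0}

```text
t: 11.2
ee_pos: [0.4436, -0.0704, 0.3802]
tool_rot: [[-0.171, 0.985, -0.001], [0.985, 0.171, 0.0], [0.001, -0.001, -1.0]]
force: [-0.0, 0.9, -3.4]
width: 0.249
grasp_force: 60.1
```

```bash
python3 -c "
from h import *
go((.4434,-.0701,.277))
go((.5317,-.0526,.277))
a=snap('top','t4')[180:340,240:400]; b=snap('side','s4')[140:300,270:430]
cv2.imwrite('pics/c6.png',np.hstack([cv2.resize(a,(400,400)),cv2.resize(b,(400,400))])[:,:,::-1])"
```

```text
t 11.2 pos [ 0.4436 -0.0704  0.3802] shift cm [ 0.02  0.   10.32] yawx 99.84 w 0.24902603897167916 gf 60.053152441978455 F [-0.   0.9 -3.4]
t 11.2 pos [ 0.4436 -0.0704  0.3802] shift cm [ 0.24  9.   10.3 ] yawx 99.84 w 0.24902603897167916 gf 60.053152441978455 F [-0.   0.9 -3.4]
```

View pics/c6.png

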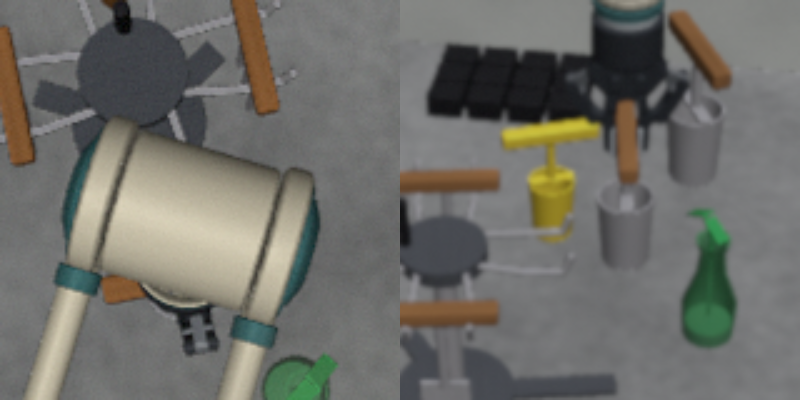

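The planter is held upright in front of the hook. In the side half the bar is at (627,140) and the prong tips at (570,220) and (570,265). I'll lower to slide-in height, then look before sliding in.

>>> step_arm:
  steps:
    - {"tx": 0,"ty": 0,"tz": 3,"ax": 0,"ay": 0,"az": 0}
    - {"tx": 0,"ty": 0,"tz": 3,"ax": 0,"ay": 0,"az": 0}
    - {"tx": 0,"ty": 0,"tz": 2.6,"ax": 0,"ay": 0,"az": 0}
    - {"tx": 0,"ty": 0,"tz": 1.6,"ax": 0,"ay": 0,"az": 0}
    - {"tx": 0,"ty": 0,"tz": 0,"ax": 0,"ay": 0,"az": 0}
    - {"tx": 0,"ty": 0,"tz": 0,"ax": 0,"ay": 0,"az": 0}

```text
t: 11.9
ee_pos: [0.4439, -0.0705, 0.2795]
tool_rot: [[-0.17, 0.985, 0.0], [0.985, 0.17, -0.0], [-0.0, 0.0, -1.0]]
force: [1.2, -0.5, -3.5]
width: 0.243
grasp_force: 60.1
```

```bash
python3 -c "
from h import *
go((.5317,-.0526,.250))
b=snap('side','s5')[180:300,280:440]
cv2.imwrite('pics/c7.png',cv2.resize(b,(800,600))[:,:,::-1])
print((proj('side',(.5317,-.0526,.234))-[280,180])*5,(proj('side',(.4434,-.0701,.281))-[280,180])*5)"
```

```text
t 11.9 pos [ 0.4439 -0.0705  0.2795] shift cm [0.27 8.96 2.95] yawx 99.79 w 0.2433867169352863 gf 60.07084250450134 F [ 1.2 -0.5 -3.5]
[238.27356385 290.64268788] [397.85235437 221.76007502]
```

View pics/c7.png

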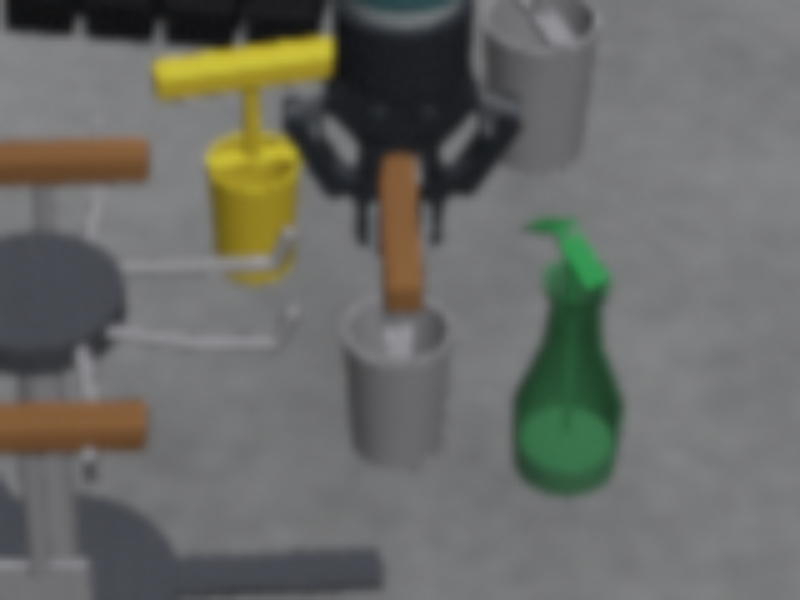

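The bar (402,232) and the mid-line between the prongs (v≈302) are both about 10 px below where I predicted, so their relative alignment holds. I'll slide in.

>>> step_arm:
  steps:
    - {"tx": 0.3,"ty": 1,"tz": 0,"ax": 0,"ay": 0,"az": 0}
    - {"tx": 0,"ty": 1.2,"tz": 0,"ax": 0,"ay": 0,"az": 0}
    - {"tx": 0,"ty": 1.2,"tz": 0,"ax": 0,"ay": 0,"az": 0}
    - {"tx": 0,"ty": 1.2,"tz": 0,"ax": 0,"ay": 0,"az": 0}
    - {"tx": 0,"ty": 1.2,"tz": 0,"ax": 0,"ay": 0,"az": 0}
    - {"tx": 0,"ty": 1.2,"tz": 0,"ax": 0,"ay": 0,"az": 0}
    - {"tx": 0,"ty": 1.2,"tz": 0,"ax": 0,"ay": 0,"az": 0}
    - {"tx": 0,"ty": 0.8,"tz": 0,"ax": 0,"ay": 0,"az": 0}
    - {"tx": 0,"ty": 0,"tz": 0,"ax": 0,"ay": 0,"az": 0}
    - {"tx": 0,"ty": 0,"tz": 0,"ax": 0,"ay": 0,"az": 0}

```text
t: 12.95
ee_pos: [0.5315, -0.052, 0.279]
tool_rot: [[-0.171, 0.985, -0.001], [0.985, 0.171, -0.0], [0.0, -0.001, -1.0]]
force: [-0.3, -0.1, -3.8]
width: 0.249
grasp_force: 60.1
```

```bash
python3 -c "
from h import *
go((.5317,-.0526,.2418))
b=snap('side','s6')[180:300,260:420]
cv2.imwrite('pics/c8.png',cv2.resize(b,(800,600))[:,:,::-1])"
```

```text
t 12.95 pos [ 0.5315 -0.052   0.279 ] shift cm [-0.07  0.01  3.72] yawx 99.86 w 0.2492896271279572 gf 60.125041007995605 F [-0.3 -0.1 -3.8]
```

View pics/c8.png

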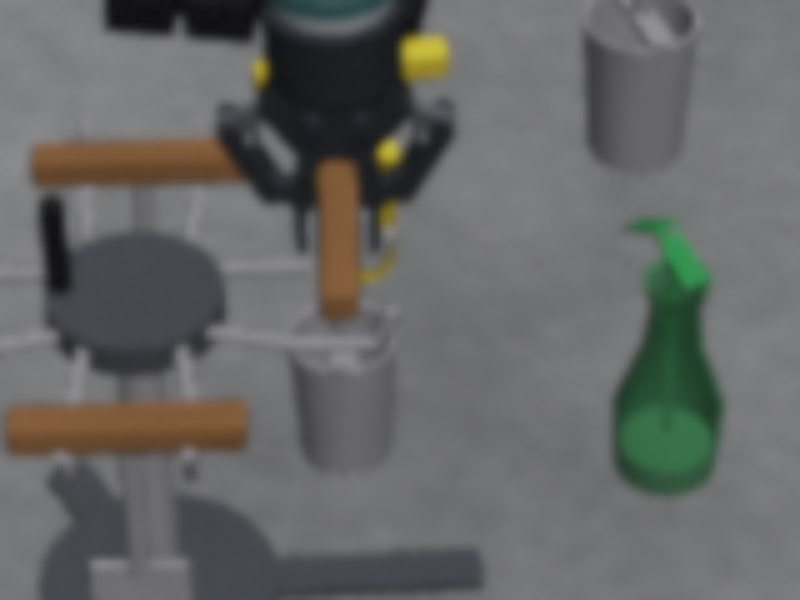

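The bar (340,238) is above the level part of the prongs, inboard of the tips (390,310), and the tube is below. Next I lower it.

>>> step_arm:
  steps:
    - {"tx": 0,"ty": 0,"tz": 0.8,"ax": 0,"ay": 0,"az": 0}
    - {"tx": 0,"ty": 0,"tz": 0.8,"ax": 0,"ay": 0,"az": 0}
    - {"tx": 0,"ty": 0,"tz": 0.8,"ax": 0,"ay": 0,"az": 0}
    - {"tx": 0,"ty": 0,"tz": 0.6,"ax": 0,"ay": 0,"az": 0}
    - {"tx": 0,"ty": 0,"tz": 0.4,"ax": 0,"ay": 0,"az": 0}
    - {"tx": 0,"ty": 0,"tz": 0.2,"ax": 0,"ay": 0,"az": 0}
    - {"tx": 0,"ty": 0,"tz": 0,"ax": 0,"ay": 0,"az": 0}
    - {"tx": 0,"ty": 0,"tz": 0,"ax": 0,"ay": 0,"az": 0}

```text
t: 13.8
ee_pos: [0.532, -0.052, 0.2435]
tool_rot: [[-0.171, 0.985, 0.001], [0.985, 0.171, -0.0], [-0.0, 0.0, -1.0]]
force: [-0.7, -0.5, -3.0]
width: 0.249
grasp_force: 60.0
```

>>> step_arm:
  steps:
    - {"tx": 0,"ty": 0,"tz": 0.1,"ax": 0,"ay": 0,"az": 0}
    - {"tx": 0,"ty": 0,"tz": 0.1,"ax": 0,"ay": 0,"az": 0}
    - {"tx": 0,"ty": 0,"tz": 0,"ax": 0,"ay": 0,"az": 0}

```text
t: 14.1
ee_pos: [0.532, -0.052, 0.2417]
tool_rot: [[-0.171, 0.985, 0.001], [0.985, 0.171, -0.0], [-0.0, 0.001, -1.0]]
force: [-0.0, -0.0, -1.8]
width: 0.248
grasp_force: 60.3
```

>>> step_arm:
  steps:
    - {"tx": 0,"ty": 0,"tz": 0.1,"ax": 0,"ay": 0,"az": 0}
    - {"tx": 0,"ty": 0,"tz": 0,"ax": 0,"ay": 0,"az": 0}

```text
t: 14.3
ee_pos: [0.5321, -0.0521, 0.2416]
tool_rot: [[-0.171, 0.985, 0.002], [0.985, 0.171, -0.001], [-0.001, 0.002, -1.0]]
force: [-2.3, 0.4, 4.4]
width: 0.244
grasp_force: 61.3
```

>>> step_arm:
  steps:
    - {"tx": 0,"ty": 0,"tz": 0,"ax": 0,"ay": 0,"az": 0}
    - {"tx": 0,"ty": 0,"tz": 0,"ax": 0,"ay": 0,"az": 0}
    - {"tx": 0,"ty": 0,"tz": 0,"ax": 0,"ay": 0,"az": 0}
    - {"tx": 0,"ty": 0,"tz": 0,"ax": 0,"ay": 0,"az": 0}
    - {"tx": 0,"ty": 0,"tz": 0,"ax": 0,"ay": 0,"az": 0}
    - {"tx": 0,"ty": 0,"tz": 0,"ax": 0,"ay": 0,"az": 0}
  grip: 5.5

```text
t: 14.9
ee_pos: [0.5318, -0.052, 0.2402]
tool_rot: [[-0.171, 0.985, -0.0], [0.985, 0.171, -0.0], [-0.0, -0.0, -1.0]]
force: [0.2, -0.4, -0.2]
width: 0.644
grasp_force: 0.0
```

>>> step_arm:
  steps:
    - {"tx": 0,"ty": 0,"tz": -1,"ax": 0,"ay": 0,"az": 0}
    - {"tx": 0,"ty": 0,"tz": -2,"ax": 0,"ay": 0,"az": 0}
    - {"tx": 0,"ty": 0,"tz": -3,"ax": 0,"ay": 0,"az": 0}
    - {"tx": 0,"ty": 0,"tz": -4,"ax": 0,"ay": 0,"az": 0}
    - {"tx": 0,"ty": 0,"tz": -3,"ax": 0,"ay": 0,"az": 0}
    - {"tx": 0,"ty": 0,"tz": 0,"ax": 0,"ay": 0,"az": 0}
    - {"tx": 0,"ty": 0,"tz": 0,"ax": 0,"ay": 0,"az": 0}
    - {"tx": 0,"ty": 0,"tz": 0,"ax": 0,"ay": 0,"az": 0}
    - {"tx": 0,"ty": 0,"tz": 0,"ax": 0,"ay": 0,"az": 0}
    - {"tx": 0,"ty": 0,"tz": 0,"ax": 0,"ay": 0,"az": 0}

```text
t: 15.9
ee_pos: [0.5314, -0.0519, 0.3691]
tool_rot: [[-0.171, 0.985, -0.002], [0.985, 0.171, 0.0], [0.001, -0.002, -1.0]]
force: [0.2, 0.5, -0.6]
width: 0.646
grasp_force: 0.0
```

```bash
python3 -c "
from h import *
go((.5317,-.0526,.2418))
b=snap('side','s7')[180:300,260:420]
cv2.imwrite('pics/c9.png',cv2.resize(b,(800,600))[:,:,::-1])"
```

```text
t 15.9 pos [ 0.5314 -0.0519  0.3691] shift cm [-0.08  0.05 12.73] yawx 99.85 w 0.6459407740812732 gf 0.0 F [ 0.2  0.5 -0.6]
```

View pics/c9.png

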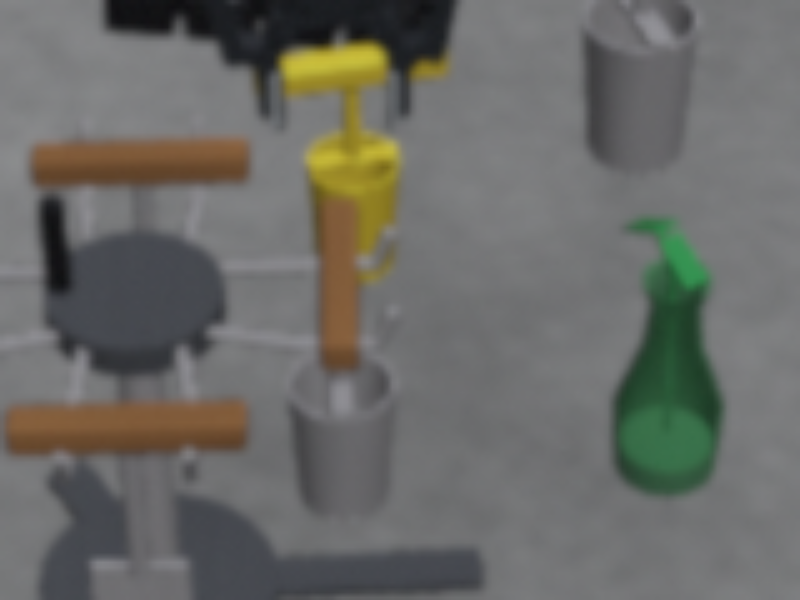

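The planter hangs across both prongs, with the bar centre at (340,285) and the stem between them. The gripper is clear above it.

```bash
python3 -c "
from rig import bot
print(bot.hand_in())"
```

```text
the job is handed in; nothing more can be done
None
```

I turned the carousel until the empty hook pointed forward, hung the bulb planter across both prongs and let go, then handed in at about 16 s; the last picture looked right, but no verdict came back.

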